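# Book in a batch and load the rod gauge

## Task

Book the batch in first: the canister must stand on the round spot with its code plate squarely facing the scanner's window. Then lay every loose eight-sided rod in a V-groove of its own in front of the gauge's bridge and push it gently along the groove, under the bridge, until its end rests against the steel stop. Last, throw the gauge's lever fully over towards the stop; leave the other things on the bench where they are, and see that the canister still stands on its spot facing the scanner and all rods are home when you finish.

Things in the scene. Friction and masses are not known exactly. Their poses are not given: they have to be found in the camera images.
- gauge: Rod gauge, fixed: blue base plate, 12 mm thick, with three steel V-grooves (90 degrees) along its x axis at y = -75, 0 and +75 mm, from x = -105 mm (open near end) to +110 mm (the stop). Origin at bench height; +x points along the grooves to the stop, roughly away from the robot, z up. A rod in a groove has its centre line 52 mm above the bench; the groove's walls are 37 mm wide over all and end 46 mm up.
- bridge (a point): Middle of the top of the flat bridge that spans all grooves from gauge x = +45 to +85 mm, 82 mm above the bench; its underside is 74 mm up, 7 mm above a rod in a groove; small gauge heads on it reach 112 mm.
- load (a point): Where a rod's centre may lie when it is laid in the middle groove (gauge x = -30 mm, y = 0, 52 mm up); the other grooves likewise at y = -75 and +75 mm. Rods can be lowered in only with their front end short of the bridge (centre at x = -20 mm or less), then must be pushed about 80 mm along, against 1 to 5 N of friction (up to 15 N for a moment when it is first touched).
- stop: The fixed steel stop across the far ends of all three grooves, 200 mm long, from 12 to 64 mm above the bench; its origin lies at bench height on its front face, at x = +110 mm, y = 0 of the gauge. Do not ram rods into it: it must never feel more than 40 N from a rod.
- groove0_home (a point): Where the centre of a rod lies when it is home in the groove at y = -75 mm of the gauge (x = +50 mm, 52 mm above the bench).
- groove1_home (a point): The same for the groove at y = 0.
- groove2_home (a point): The same for the groove at y = +75 mm.
- lever (a joint): The gauge's toggle lever: 0 = leaning 0.5 rad towards the gauge's -x, 1.0 rad = fully over, leaning 0.5 rad towards its +x (the stop). It turns about the gauge's y axis on a pivot at gauge x = -10, y = -185 mm, 34 mm above the bench, stays where it is left and takes about 1 N at its ball.
- lever_tip (a point): Centre of the lever's black ball (26 mm diameter), 80 mm from its pivot, on a 10 mm bar. The lever's grey block under it is 70 x 50 mm and reaches 37 mm above the bench.
- scanner: The code scanner, fixed. Origin: centre of the round spot (grey disc 100 mm across with a white disc in it, flush with the bench) on which the canister belongs, at bench height; its +x axis points from the spot to the scanner. The black scanner block, 90 mm wide and 97 mm (with its cap 99 mm) high, has its front face 105 mm from the spot's centre.
- window (a point): Middle of the scanner's glass window: scanner x = +105 mm, 55 mm above the bench.
- canister: The batch canister, a loose upright aluminium can 60 mm in diameter and 84 mm high (lid included) on a heavy foot 72 mm wide and 10 mm high, about 0.4 kg, low centre of mass. Origin: centre of its underside; z up; its +x axis points to the middle of its code plate. A raised rib on the lid (to 87 mm) runs from the centre towards the code side.
- code (a point): Middle of the canister's code plate (white with black bars, 28 mm wide, 44 mm high, standing 3 mm proud of the side), 33 mm from its axis, 44 mm above its underside.
- sheet: A cardboard sheet 240 x 290 mm, flush with the bench, on which the rods lie at first. Origin: its centre.
- rod0: A loose bright aluminium rod with eight flat sides, 30 mm across the flats and 120 mm long, about 0.25 kg; lies on a flat. Origin: its centre (15 mm above what it lies on); its x axis runs along it; both ends are alike. All rods are alike, may go in any groove, and 2 or 3 of the three are present.
- rod1: A loose bright aluminium rod with eight flat sides, 30 mm across the flats and 120 mm long, about 0.25 kg; lies on a flat. Origin: its centre (15 mm above what it lies on); its x axis runs along it; both ends are alike. All rods are alike, may go in any groove, and 2 or 3 of the three are present.
- rod2: A loose bright aluminium rod with eight flat sides, 30 mm across the flats and 120 mm long, about 0.25 kg; lies on a flat. Origin: its centre (15 mm above what it lies on); its x axis runs along it; both ends are alike. All rods are alike, may go in any groove, and 2 or 3 of the three are present.
- tape: bystander: brown roll of tape lying flat, 100 mm wide, 30 mm high; leave it where it is.
- driver: bystander: screwdriver lying flat, about 200 mm long; leave it where it is.
- spanner: bystander: spanner lying flat, about 180 mm long; leave it where it is.
- jar: bystander: glass jar, 60 mm wide, 70 mm high; leave it where it is.
- spool: bystander: upright copper spool, 70 mm wide, 60 mm high; leave it where it is.
Not all that is in view belongs to the job. Leave any blue look-alike of the canister alone. Leave any blue or pink look-alike of the rod0 alone.

How it is judged:
By the outcome, as a careful person would: the job done as asked, in the order asked, and still so for the second after the job is handed in, with the robot touching nothing.
Of rod0, rod1, rod2 only 2 to 3 are there at a start; the rules pass over those that are not, and their reading is None.
At some moment in a run one of canister may be knocked a few centimetres aside while the robot is not near it.
Once in a run the grip may slacken for a moment while it holds something.
It also fails if it takes over 210 s, if anything falls off the work surface, if the arm or the gripper's body presses on something with over 40 N, if the wrist force passes 120 N, or if a joint passes its speed limit or range.

## Robot

A 6-joint arm with a two-finger parallel gripper is mounted at the origin on the work surface. World frame = base frame: x ahead of the robot, y to its left, z up, the work surface at z = 0. Lengths are in mm, angles in rad, forces in N, time in s.
With the tool pointing down it reaches from about 350 to 950 mm from the base axis. Payload 17.4 kg.
Tool frame: the origin (TCP) lies midway between the tips of the shut fingers; the grasp point (between the pads) lies 19 mm behind it; z points along the fingers, y is the line along which they close (so a half turn about z gives the same grasp; the last joint's range is limited). The gripper opens to 93 mm and grips with 3 to 60 N. Pads are 15 mm wide; open, the fingers measure 128 mm over their backs; the gripper's body (75 mm by 188 mm) begins 65 mm behind the grasp point.
Start: joints at [-1.342, 0.116, 1.442, -0, 1.584, -0.038], TCP at [177.951, -651.126, 218.646] pointing down, gripper open.
Joint ranges: [-2.83, 2.83], [-0.83, 2.19], [0.07, 2.5], [-1.14, 4.28], [0.01, 3], [-2.97, 2.97]. Speed limits (rad/s): [1.89, 1.89, 2.22, 3.14, 3.14, 3.14].

## Interface

Orientations are given as a 3x3 rotation matrix whose columns are the frame's x, y, z axes.
In Python, from bench import ctrl, cams, workorder gives the robot as it stands.
- The arm moves only by the shell command python3 -m jog 'ROWS'. ROWS is text: rows parted by semicolons, each of 7 numbers parted by spaces: the turn, a rotation vector about the tool's x, y, z in rad, then the shift along the tool's x, y, z in mm, then the finger opening in mm, from 0 to 93. In form: ax ay az dx dy dz hand; .... A call has 1 to 10 rows; each row shifts and turns the commanded pose from where the row before left it, along the tool's axes as they then stand; what a row does not reach is not made up. A row lasts 1/8 s, in which the tool goes at most 62.5 mm and 10.7 degrees, less where a joint would pass 70% of its speed; a pose out of reach is approached as far as the arm can. A call is refused whole if a number of a shift passes 62.5 or a number of a turn 0.188, either way. A call with a gripper value outside its range is refused whole. The fingers move at their own pace and stop on an object; the grip force is fixed at half the most. Time passes only in rows, so rows that do not move let the fingers close. It gives the time, the measured TCP pose, the force, the opening and the grip force at its end, in the units of the state.
- ctrl.read_state(): the state, without advancing time (a new reading comes with each control period).
- cams.get_image(name): name is "scene" or "top"; returns a dict with "pixels" (384x512x3 uint8, red, green, blue), "fovy" (degrees; the focal length in pixels is half the picture's height over the tangent of half this angle, whatever the lens; pixels are square), "cx", "cy" (the principal point, pixels), "dist" ([k1, k2, p1, p2, k3] as OpenCV has them; the pictures are not rectified), "rvec" (rotation vector, rad) and "tvec" (3), from world to camera coordinates, as OpenCV has them. Camera axes: x right, y down, z forward; pixel columns grow to the right and rows downward; lengths in mm; the calibration is good to about 2 mm. A picture is of the moment at which its call begins. There is no depth.
- workorder.job_done(): hands the job in; it is judged then, once.
The state is a dict: "time": time; "q": joint angles; "qd": joint speeds; "tau": joint torques, N m; "ee_pos": TCP position; "tool_rot": TCP orientation; "wrist_force": force on the tool from outside, world axes, zero at the start; "wrist_torque": the same for the moment, N m; "grip_width": opening from 0.0 (shut) to 1.0 (fully open); "grip_force": force on a finger pad.
Only numpy, scipy, OpenCV 4.12 (cv2) and the standard library are available. Lean on these libraries where they do the work, as an engineer would, in place of code of your own. Each camera call takes 0.05 s, during which the arm holds its last target. There are 200 camera calls.

## Working session

There is one attempt and no reset: what is moved stays moved. The work goes in short steps, Python scripts to look and compute and a shell command to move; the robot and the scene stay as the last step left them, time stands still between calls to the robot, and variables do not carry over. Pictures are saved under pics/ and viewed, at most 14 in all, crops included, and the job is handed in when it is done.

```bash
ls; mkdir -p pics
cat > h.py <<'E'
import numpy as np, cv2
from bench import ctrl, cams, workorder
def K(c):
    f=384/2/np.tan(np.radians(c['fovy'])/2); return np.array([[f,0,c['cx']],[0,f,c['cy']],[0,0,1.]])
def ray(c,uv):
    p=cv2.undistortPoints(np.array(uv,float).reshape(-1,1,2),K(c),np.array(c['dist'])).reshape(-1,2)
    R=cv2.Rodrigues(np.array(c['rvec'],float))[0]; t=np.array(c['tvec'],float).ravel()
    return -R.T@t, np.c_[p,np.ones(len(p))]@R
def at(c,uv,z):
    o,d=ray(c,uv); return o+d*((z-o[2])/d[:,2])[:,None]
def proj(c,P): return cv2.projectPoints(np.array(P,float).reshape(-1,1,3),np.array(c['rvec'],float),np.array(c['tvec'],float),K(c),np.array(c['dist']))[0].reshape(-1,2)
def get(n,save=None):
    c=cams.get_image(n)
    if save: cv2.imwrite('pics/'+save,cv2.resize(c['pixels'][:,:,::-1],(800,600),interpolation=cv2.INTER_CUBIC))
    return c
E
python3 - <<'E'
from h import *
for n in('top','scene'):
    c=get(n,n+'0.png'); print(n,c['fovy'],ray(c,[[256,192]])[0])
print(ctrl.read_state())
E
```

```text
pics
top 47.94182791340889 [ 307.44291454   52.63081821 1495.38267075]
scene 45.39450279997409 [1273.35048495 -129.48584343 1500.92342071]
{'time': 0.1, 'q': array([-1.34182368e+00,  1.16478812e-01,  1.44216039e+00, -2.39353820e-05,
        1.58399209e+00, -3.78049637e-02]), 'qd': array([-1.28485159e-04,  5.80194987e-05, -3.14918615e-03,  1.75412513e-03,
       -3.50788159e-04,  2.45018929e-04]), 'tau': array([ 1.77763195e-03, -7.22896099e+01, -6.23865795e+01,  7.81782134e-02,
        2.28264160e-02, -8.43381258e-05]), 'ee_pos': array([ 177.89032451, -650.96715319,  217.97513506]), 'tool_rot': array([[ 9.64625485e-01,  2.63623986e-01, -2.59055146e-04],
       [ 2.63624113e-01, -9.64624961e-01,  1.00609501e-03],
       [ 1.53397166e-05, -1.03879807e-03, -9.99999460e-01]]), 'wrist_force': array([-0.19654962, -0.55652   ,  0.45670777]), 'wrist_torque': array([-0.00773627,  0.03342713,  0.01401587]), 'grip_force': 0.0, 'grip_width': 1.002623955886355}
```

View pics/top0.png

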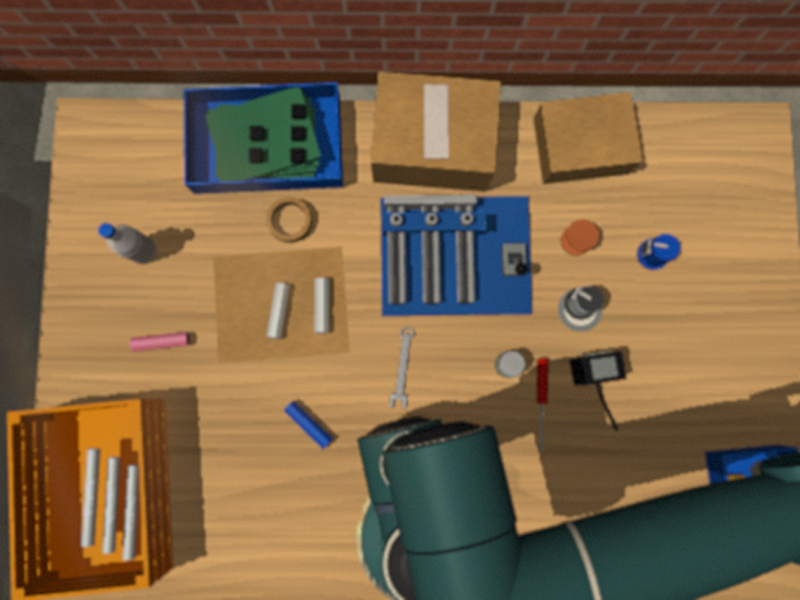

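View pics/scene0.png

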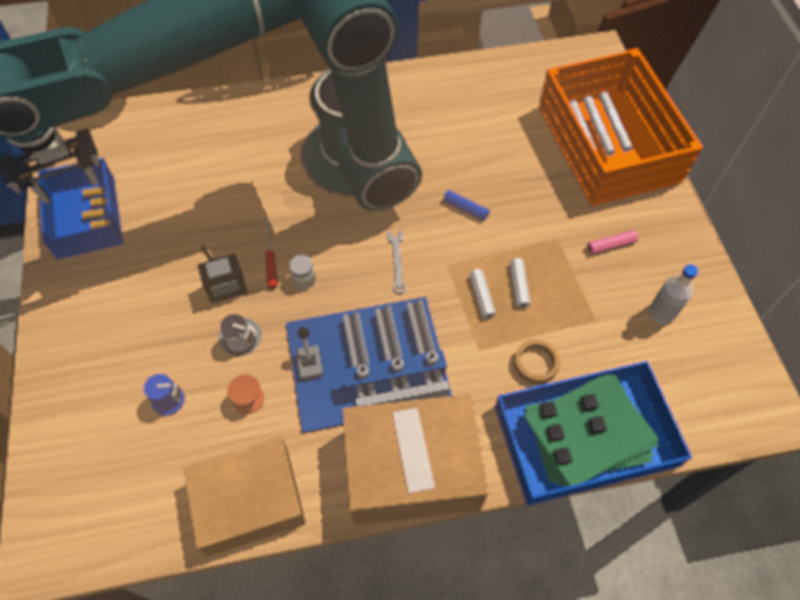

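Both pictures (800×600 px). Top view: gauge (455,255), spot (580,310), scanner (598,367), and 2 rods on the sheet (280,310) and (322,305).
- **Canister:** candidates are the grey can (587,298), the blue can (658,250), the jar (512,362) and the copper spool (581,236). I choose the grey can.
- **Rods:** candidates are the two on the sheet, the pink (158,341), the blue (310,424) and the long bars in the crate (110,505). I choose the two on the sheet.

Next, a close crop to check.

Run:
```python
from h import *
a=get('top');b=get('scene')
def crop(c,x,y,w,h,W,H): return cv2.resize(c['pixels'][y:y+h,x:x+w,::-1],(W,H),interpolation=cv2.INTER_CUBIC)
# top: can ; scene: can
i1=crop(a,350,150,75,100,390,520); i2=crop(b,120,155,75,100,390,520)
cv2.imwrite('pics/crop1.png',np.hstack([i1,i2]))
for n,c in(('top',a),('scene',b)):
    im=c['pixels']; hsv=cv2.cvtColor(im,cv2.COLOR_RGB2HSV)
    # rods: low saturation bright
    m=cv2.inRange(hsv,(0,0,120),(179,60,255))
    cs,_=cv2.findContours(m,cv2.RETR_EXTERNAL,cv2.CHAIN_APPROX_NONE)
    for k in cs:
        if cv2.contourArea(k)>60:
            r=cv2.minAreaRect(k)
            print(n,'grey',np.round(r[0]),np.round(r[1]),cv2.contourArea(k))
    m=cv2.inRange(hsv,(100,120,40),(125,255,255))
    cs,_=cv2.findContours(m,cv2.RETR_EXTERNAL,cv2.CHAIN_APPROX_NONE)
    for k in cs:
        if cv2.contourArea(k)>300:
            r=cv2.minAreaRect(k); bx=cv2.boxPoints(r)
            print(n,'blue',np.round(r[0]),np.round(r[1]),np.round(at(c,bx,12)[:,:2]).tolist())
```

```text
top grey [377. 363.] [43.  5.] 111.0
top grey [251. 361.] [44. 12.] 110.5
top grey [ 83. 328.] [ 6. 60.] 268.0
top grey [ 70. 323.] [ 6. 60.] 261.5
top grey [ 56. 318.] [ 6. 61.] 271.5
top grey [327. 232.] [15. 16.] 190.0
top grey [257. 235.] [10. 50.] 184.5
top grey [369. 202.] [28. 17.] 146.0
top grey [177. 198.] [ 8. 35.] 234.5
top grey [205. 195.] [34.  8.] 212.0
top grey [279. 171.] [43.  2.] 61.5
top grey [301. 170.] [44.  3.] 67.5
top grey [274. 127.] [ 4. 60.] 227.0
top grey [416.  62.] [190.  13.] 1111.5
top grey [229.  59.] [ 8. 22.] 149.5
top grey [279.  77.] [46. 14.] 623.5
top grey [63. 63.] [ 42. 104.] 755.5
top blue [481. 296.] [20. 57.] [[178.0, -608.0], [205.0, -801.0], [141.0, -805.0], [113.0, -614.0]]
top blue [292. 163.] [94. 74.] [[480.0, 92.0], [743.0, 94.0], [745.0, -238.0], [482.0, -233.0]]
top blue [168.  87.] [67. 99.] [[999.0, 557.0], [1017.0, 201.0], [770.0, 187.0], [753.0, 537.0]]
scene grey [440. 358.] [ 51. 142.] 4143.0
scene grey [396. 326.] [36. 57.] 1277.0
scene grey [264. 288.] [52. 16.] 758.5
scene grey [257. 249.] [14. 61.] 358.0
scene grey [197. 
[... 242 characters left out ...]
1.  9.] 213.0
scene grey [139. 171.] [ 9. 14.] 103.5
scene grey [332. 180.] [30.  8.] 202.5
scene grey [193. 171.] [17. 14.] 150.0
scene grey [  6. 176.] [31. 13.] 338.0
scene grey [254. 167.] [38.  9.] 111.0
scene grey [383.  80.] [38.  5.] 141.5
scene grey [394.  77.] [39.  5.] 166.0
scene grey [208.  61.] [30. 13.] 80.5
scene grey [325.  16.] [23. 37.] 706.0
scene grey [15. 12.] [21. 31.] 517.5
scene blue [380. 275.] [ 72. 109.] [[749.0, 195.0], [721.0, 586.0], [966.0, 551.0], [986.0, 189.0]]
scene blue [230. 234.] [69. 84.] [[484.0, -243.0], [482.0, 63.0], [747.0, 50.0], [744.0, -232.0]]
scene blue [ 42. 132.] [42. 33.] [[-70.0, -821.0], [-55.0, -691.0], [158.0, -680.0], [143.0, -802.0]]
```

View pics/crop1.png

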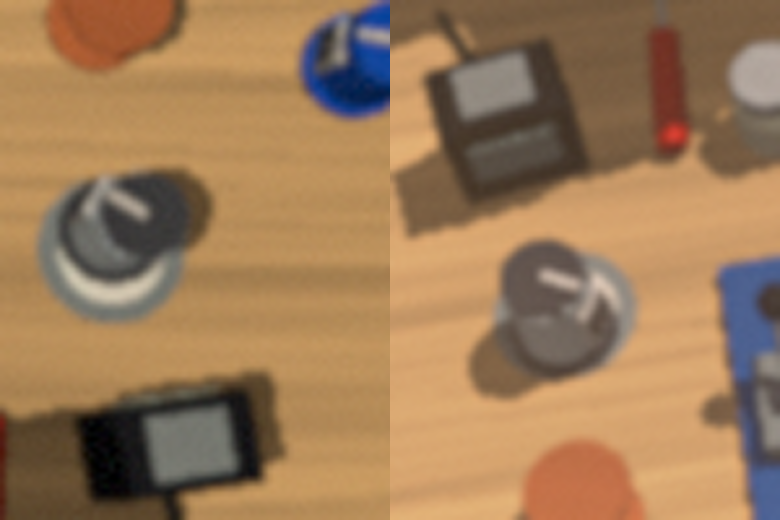

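The crop confirms the grey can. It stands on the spot, rib pointing up-left at top crop (108,190), while the scanner lies below at (170,445), so it needs turning. The scanner's window in the scene crop is at (515,150). Next I compute the poses.

```bash
cat >> h.py <<'E'
def tri(c1,u1,c2,u2):
    o1,d1=ray(c1,[u1]);o2,d2=ray(c2,[u2]);d1=d1[0];d2=d2[0]
    s=np.linalg.lstsq(np.c_[d1,-d2],o2-o1,rcond=None)[0]
    p,q=o1+s[0]*d1,o2+s[1]*d2; return (p+q)/2,np.linalg.norm(p-q)
E
python3 - <<'E'
from h import *
np.set_printoptions(precision=1,suppress=True)
a=get('top');b=get('scene')
T=lambda x,y:[350+x/5.2-.4,150+y/5.2-.4]
S=lambda x,y:[120+x/5.2-.4,155+y/5.2-.4]
def p(n,c,uv,z): print(n,at(c,[uv],z)[0][:2])
p('spotT',a,T(112.5,249),0)
p('spotS',b,S(567-390,310),0)
p('lidT',a,T(144,213),84); p('lidS',b,S(545-390,281),84)
p('ribendT',a,T(110,190),87); p('ribendS',b,S(585-390,287),87)
p('ribstartT',a,T(150,216),87); p('ribstartS',b,S(542-390,274),87)
print('cap',tri(a,T(192,445),b,S(492-390,86)))
p('winS',b,S(517-390,150),55)
# scanner black top in top view
for n,c,f in(('t',a,(350,212,80,40)),('s',b,(120,155,40,45))):
    x,y,w,h=f; g=c['pixels'][y:y+h,x:x+w].max(2)
    m=(g<75).astype(np.uint8); k=max(cv2.findContours(m,0,1)[0],key=cv2.contourArea)
    r=cv2.minAreaRect(k); bx=cv2.boxPoints(r)+[x,y]
    print(n,r[1],bx.tolist()); print(at(c,bx,97)[:,:2])
# code plate edges
p('plateTL',a,T(84,216),66);p('plateTR',a,T(107,180),66)
p('plateSL',b,S(582-390,318),66);p('plateSR',b,S(612-390,275),66)
# rods, plane z=30 top face and silhouettes
for n,c,cs in(('t',a,[(179,198),(206,195)]),('s',b,[(308,187),(332,180)])):
    hsv=cv2.cvtColor(c['pixels'],cv2.COLOR_RGB2HSV)
    m=cv2.inRange(hsv,(0,0,95),(179,75,255)); ks=cv2.findContours(m,0,1)[0]
    for q in cs:
        k=max(ks,key=lambda k:cv2.pointPolygonTest(k,q,True)); r=cv2.minAreaRect(k)
        bx=cv2.boxPoints(r); W=at(c,bx,25)[:,:2]
        e=W[1]-W[0],W[2]-W[1]; L=max(e,key=np.linalg.norm)
        print(n,r[1],W.mean(0),[np.linalg.norm(v) for v in e],np.degrees(np.arctan2(L[1],L[0])))
def crop(c,x,y,w,h,W,H): return cv2.resize(c['pixels'][y:y+h,x:x+w,::-1],(W,H),interpolation=cv2.INTER_CUBIC)
cv2.imwrite('pics/crop2.png',np.hstack([crop(a,236,120,110,90,400,327),crop(b,180,185,110,90,400,327)]))
E
```

```text
spotT [ 492.3 -348.5]
spotS [ 486.3 -348.9]
lidT [ 505.1 -346.7]
lidS [ 506.3 -349.1]
ribendT [ 519.3 -324.6]
ribendS [ 517.3 -323.2]
ribstartT [ 502.7 -349.6]
ribstartS [ 502.3 -350.2]
cap (array([ 357.5, -369.5,   98.1]), np.float64(2.8156080795759806))
winS [ 384.6 -364.8]
t (24.88730812072754, 34.996437072753906) [[363.36147022247314, 229.32844161987305], [397.84037017822266, 223.3321075439453], [402.1045951843262, 247.85137557983398], [367.62569427490234, 253.84770965576172]]
[[ 376.3 -294. ]
 [ 396.2 -406.4]
 [ 317.3 -417.2]
 [ 297.7 -305.6]]
s (24.98199462890625, 24.03331184387207) [[126.7999963760376, 170.4000015258789], [149.5999984741211, 162.79999923706055], [157.5, 186.5], [134.6999969482422, 194.10000228881836]]
[[ 344.8 -414.2]
 [ 327.9 -332. ]
 [ 431.7 -312.6]
 [ 447.1 -392.7]]
plateTL [ 505.5 -313.1]
plateTR [ 529.  -328.5]
plateSL [ 528.8 -330. ]
plateSR [ 500.5 -307.6]
t (9.370742797851562, 35.83898162841797) [483.4 322.1] [np.float64(123.14732276618332), np.float64(32.305641881024684)] -7.800947294217132
t (34.0, 9.0) [495.7 227.3] [np.float64(30.97576629623835), np.float64(117.57098887299496)] -178.99997707871512
s (31.966323852539062, 9.182738304138184) [496.6 222.2] [np.float64(35.65799978926608), np.float64(132.10279695782341)] 1.1154299559621579
s (31.399810791015625, 9.19946002960205) [485.  317.9] [np.float64(35.46287520758275), np.float64(133.7593356494628)] -8.470901601973843
```

View pics/crop2.png

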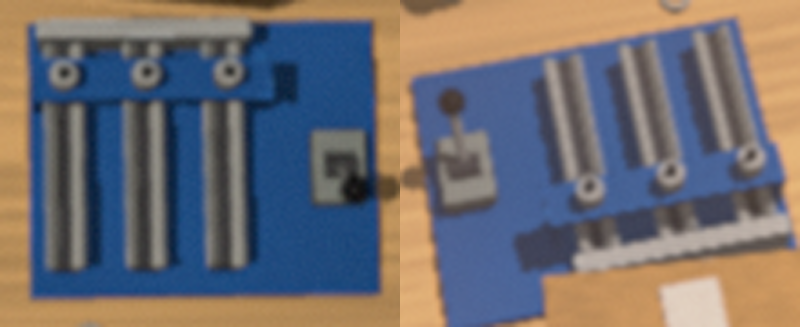

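Top crop: gauge heads at (64,73), (146,73) and (229,72), near groove ends at y≈268 and the lever ball at (354,188). Scene crop: lever ball at (451,101), heads at (588,189), (670,173) and (750,157).

The canister is at (505.5,-348) facing about 57°. The spot is at (490,-348.5), and its scanner direction is about 189.5°. Moving now.

```bash
python3 -m jog '0 0 0 39.6 -20.5 0 93;0 0 0 39.6 -20.5 0 93;0 0 0 39.6 -20.5 0 93;0 0 0 39.6 -20.5 0 93;0 0 0 39.6 -20.5 0 93;0 0 0 39.6 -20.5 0 93;0 0 0 39.6 -20.5 0 93;0 0 0 39.6 -20.5 0 93;0 0 0 39.6 -20.5 0 93;0 0 0 39.6 -20.5 0 93'; python3 -m jog '0 0 -0.182 0 0 0 93;0 0 -0.182 0 0 0 93;0 0 -0.182 0 0 0 93;0 0 -0.182 0 0 0 93;0 0 0 0 0 0 93;0 0 0 0 0 0 93'
cat >> h.py <<'E'
def st():
    s=ctrl.read_state(); R=s['tool_rot']
    print('t%.1f'%s['time'],'pos',np.round(s['ee_pos'],1),'phi %.1f'%np.degrees(np.arctan2(R[1,0],R[0,0])),'F',np.round(s['wrist_force'],1),'w %.1f gf %.1f'%(s['grip_width']*93,s['grip_force'])); return s
def to(x,y,z,phi=None):
    s=st(); R=s['tool_rot']; d=R.T@(np.array([x,y,z])-s['ee_pos']); print('shift',np.round(d,1))
    if phi is not None: print('az',round(-((phi-np.degrees(np.arctan2(R[1,0],R[0,0]))+180)%360-180)*np.pi/180,3))
E
python3 - <<'E'
from h import *
np.set_printoptions(precision=1,suppress=True)
to(505.5,-348.5,42,57)
a=get('top','t1.png');b=get('scene')
T=lambda x,y:[236+x*110/400-.4,120+y*90/327-.4]
S=lambda x,y:[180+(x-400)*110/400-.4,185+y*90/327-.4]
for u,v in(((64,73),(588,189)),((146,73),(670,173)),((229,72),(750,157))):pass
for u in((64,73),(146,73),(229,72)):print('headT',at(a,[T(*u)],110)[0])
for u in((588,189),(670,173),(750,157)):print('headS',at(b,[S(*u)],110)[0])
print('ball',tri(a,T(354,188),b,S(451,101)))
for u in((65,268),(146,268),(225,268)):print('nearT',at(a,[T(*u)],46)[0])
for u in((562,55),(638,42),(712,32)):print('nearS',at(b,[S(*u)],46)[0])
for u in((37,30),(250,30)):print('stopT',at(a,[T(*u)],64)[0])
E
```

```text
time: 1.55
ee_pos: [506.8, -347.9, 218.7]
tool_rot: [[0.965, 0.264, 0.0], [0.264, -0.965, -0.0], [0.0, 0.0, -1.0]]
wrist_force: [0.8, 0.0, 0.7]
grip_width: 1.003
grip_force: 0.0
time: 2.3
ee_pos: [505.9, -349.0, 218.6]
tool_rot: [[0.548, 0.836, -0.0], [0.836, -0.548, -0.0], [-0.0, -0.0, -1.0]]
wrist_force: [-0.6, 0.7, -0.1]
grip_width: 1.0
grip_force: 0.0
t2.3 pos [ 505.9 -349.   218.6] phi 56.8 F [-0.6  0.7 -0.1] w 93.0 gf 0.0
shift [  0.2  -0.6 176.6]
az -0.004
headT [668.4  64.  110. ]
headT [668.8 -10.1 110. ]
headT [670.1 -85.2 110. ]
headS [673.8 -90.5 110. ]
headS [672.5 -15.1 110. ]
headS [670.8  59.3 110. ]
ball (array([ 563.6, -198.4,  110.6]), np.float64(4.078452264990934))
nearT [499.   62.7  46. ]
nearT [499.3 -12.8  46. ]
nearT [499.6 -86.4  46. ]
nearS [500.8 -90.3  46. ]
nearS [500.7 -14.3  46. ]
nearS [503.6  59.8  46. ]
stopT [721.5  89.9  64. ]
stopT [ 722.6 -109.8   64. ]
```

```bash
python3 -m jog '0 0 0 0 0 45 93;0 0 0 0 0 45 93;0 0 0 0 0 45 93;0 0 0 0 0 25 93;0 0 0 0 0 15 93;0 0 0 0 0 0 93;0 0 0 0 0 0 50;0 0 0 0 0 0 50;0 0 0 0 0 0 50;0 0 0 0 0 0 50'; python3 -m jog '0 0 0 0 0 0 50;0 0 0 0 0 0 50;0 0 0 0 0 0 50;0 0 0 0 0 0 50'
```

```text
time: 3.65
ee_pos: [505.9, -349.0, 44.0]
tool_rot: [[0.545, 0.839, 0.0], [0.839, -0.545, -0.0], [-0.0, 0.0, -1.0]]
wrist_force: [-2.4, 1.4, 3.2]
grip_width: 0.641
grip_force: 30.0
time: 4.15
ee_pos: [505.9, -349.0, 44.0]
tool_rot: [[0.545, 0.839, 0.0], [0.839, -0.545, -0.0], [-0.0, 0.0, -1.0]]
wrist_force: [-2.4, 1.6, 6.0]
grip_width: 0.636
grip_force: 30.0
```

View pics/t1.png

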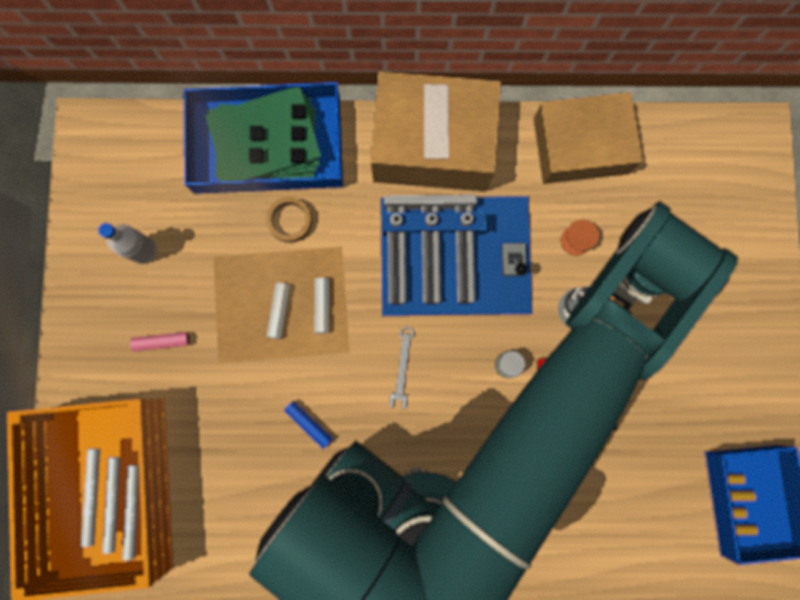

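The top view shows the arm over the canister at (580,300). The can is gripped at 59 mm. Lift, shift, turn and lower.

```bash
python3 -m jog '0 0 0 0 0 -5 50;0 0 0 0 0 -5 50;0 0 0 -4.1 -6.8 0 50;0 0 0 -4.1 -6.8 0 50;0 0 0 0 0 0 50;0 0 -0.178 0 0 0 50;0 0 -0.178 0 0 0 50;0 0 -0.178 0 0 0 50;0 0 -0.178 0 0 0 50;0 0 -0.178 0 0 0 50'; python3 -m jog '0 0 -0.178 0 0 0 50;0 0 -0.178 0 0 0 50;0 0 -0.178 0 0 0 50;0 0 -0.178 0 0 0 50;0 0 -0.178 0 0 0 50;0 0 -0.178 0 0 0 50;0 0 -0.178 0 0 0 50;0 0 -0.178 0 0 0 50;0 0 0 0 0 0 50;0 0 0 0 0 0 50'; python3 -m jog '0 0 0 0 0 4 50;0 0 0 0 0 3 50;0 0 0 0 0 2 50;0 0 0 0 0 1 50;0 0 0 0 0 0 50;0 0 0 0 0 0 50'
```

```text
time: 5.4
ee_pos: [490.0, -348.4, 53.6]
tool_rot: [[-0.314, 0.949, 0.0], [0.949, 0.314, 0.0], [0.0, 0.0, -1.0]]
wrist_force: [-0.4, 0.6, -3.3]
grip_width: 0.641
grip_force: 30.0
time: 6.65
ee_pos: [490.0, -348.4, 53.6]
tool_rot: [[-0.987, -0.162, -0.0], [-0.162, 0.987, 0.0], [0.0, 0.0, -1.0]]
wrist_force: [-0.5, -0.0, -2.0]
grip_width: 0.641
grip_force: 30.0
time: 7.4
ee_pos: [490.1, -348.5, 44.1]
tool_rot: [[-0.986, -0.166, 0.0], [-0.166, 0.986, -0.0], [-0.0, -0.0, -1.0]]
wrist_force: [-3.7, 2.9, 6.0]
grip_width: 0.641
grip_force: 30.0
```

```bash
python3 -m jog '0 0 0 0 0 0 93;0 0 0 0 0 0 93;0 0 0 0 0 0 93;0 0 0 0 0 0 93;0 0 0 0 0 -20 93;0 0 0 0 0 -45 93;0 0 0 0 0 -45 93;0 0 0 0 0 -45 93;0 0 0 0 0 0 93'; python3 -m jog '0 0 0 -8.4 47.1 0 93;0 0 0 -8.4 47.1 0 93;0 0 0 -8.4 47.1 0 93;0 0 0 -8.4 47.1 0 93;0 0 0 -8.4 47.1 0 93;0 0 0 -8.4 47.1 0 93;0 0 0 -8.4 47.1 0 93;0 0 0 -8.4 47.1 0 93;0 0 0 -8.4 47.1 0 93;0 0 0 -8.4 47.1 0 93' ; python3 -m jog '0 0 0 -8.4 47.1 0 93;0 0 0 -8.4 47.1 0 93;0 0 0.166 0 0 0 93;0 0 0 0 0 0 93;0 0 0 0 0 0 93'
python3 - <<'E'
from h import *
a=get('top');b=get('scene')
def crop(c,x,y,w,h,W,H): return cv2.resize(c['pixels'][y:y+h,x:x+w,::-1],(W,H),interpolation=cv2.INTER_CUBIC)
i1=crop(a,350,175,70,80,350,400); i2=crop(b,120,155,70,80,350,400)
j=crop(b,270,150,90,60,600,400)
cv2.imwrite('pics/c3.png',np.vstack([np.hstack([i1,i2]),]))
cv2.imwrite('pics/c3b.png',j)
E
```

```text
time: 8.52
ee_pos: [491.0, -349.2, 204.3]
tool_rot: [[-0.986, -0.166, 0.006], [-0.166, 0.986, -0.004], [-0.005, -0.005, -1.0]]
wrist_force: [0.4, -0.2, -0.5]
grip_width: 1.001
grip_force: 0.0
time: 9.78
ee_pos: [494.0, 131.5, 199.0]
tool_rot: [[-0.986, -0.167, 0.0], [-0.167, 0.986, 0.0], [-0.0, -0.0, -1.0]]
wrist_force: [0.5, 0.1, -0.9]
grip_width: 1.0
grip_force: 0.0
time: 10.4
ee_pos: [495.3, 225.2, 198.8]
tool_rot: [[-1.0, -0.004, 0.0], [-0.004, 1.0, 0.0], [-0.0, 0.0, -1.0]]
wrist_force: [0.7, -0.8, -0.3]
grip_width: 0.998
grip_force: 0.0
```

View pics/c3.png

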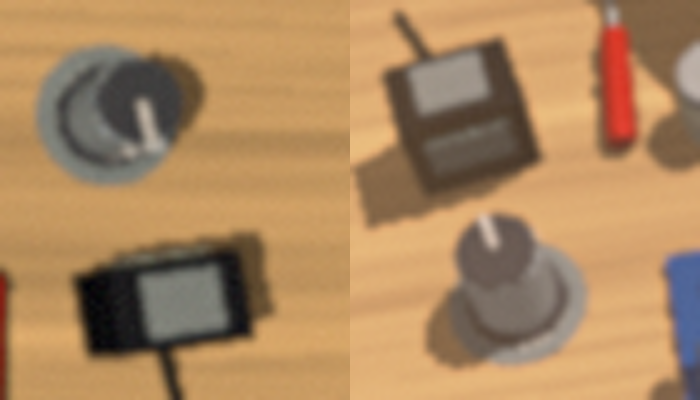

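View pics/c3b.png

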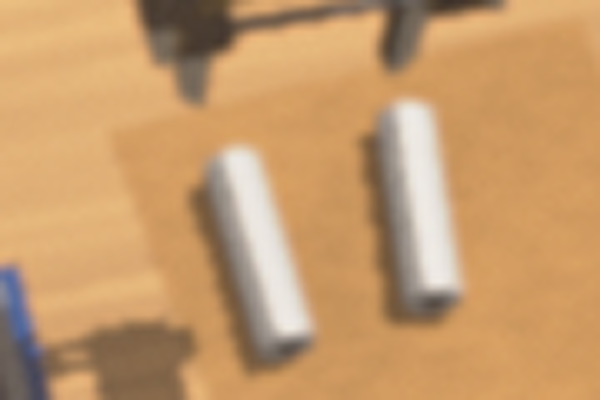

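The canister crop shows the can concentric on its spot, top crop (105,115), with the rib pointing at the scanner. The rods crop shows rods at (260,255) and (420,205) with the open fingers still above them. Grasping the nearer rod.

```bash
python3 - <<'E'
from h import *
a=get('top');b=get('scene')
f=lambda c,o,x,y,z:at(c,[[o[0]+x/5-.4,o[1]+y/5-.4]],z)[0][:2]
A=(350,175);B=(120,155)
def ang(p,q): d=q-p; return round(np.degrees(np.arctan2(d[1],d[0]))%360,1)
print('rib',ang(f(a,A,141,100,87),f(a,A,151,148,87)),ang(f(b,B,144,247,87),f(b,B,132,217,87)))
print('lid',f(a,A,140,98,84),f(b,B,145,252,84),'spot',f(a,A,106,115,0),f(b,B,168,302,0))
print('cap top edge L-R',ang(f(a,A,140,276,99),f(a,A,223,264,99)),ang(f(a,A,147,343,99),f(a,A,228,328,99)),'scene',ang(f(b,B,136,70,99),f(b,B,56,70,99))) 
print('scene cap',ang(f(b,B,136,55,99),f(b,B,56,72,99)),ang(f(b,B,141,95,99),f(b,B,66,115,99)))
E
python3 -m jog '0 0 -0.014 0 0 30 60;0 0 0 0 0 45 60;0 0 0 0 0 45 60;0 0 0 0 0 35 60;0 0 0 0 0 20 60;0 0 0 0 0 12 60;0 0 0 0 0 0 60;0 0 0 0 0 0 60'
python3 -m jog '0 0 0 0 0 0 20;0 0 0 0 0 0 20;0 0 0 0 0 0 20;0 0 0 0 0 0 20;0 0 0 0 0 0 20;0 0 0 0 0 0 20'
```

```text
rib 190.0 194.2
lid [ 492.93601651 -347.30446292] [ 491.62955755 -350.78418885] spot [ 491.89329024 -346.96557417] [ 489.18956922 -350.72132549]
cap top edge L-R 278.4 280.6 scene 259.1
scene cap 273.6 277.0
time: 11.6
ee_pos: [496.0, 225.9, 12.8]
tool_rot: [[-1.0, -0.015, 0.001], [-0.015, 1.0, 0.001], [-0.001, 0.001, -1.0]]
wrist_force: [0.7, -0.1, -1.2]
grip_width: 0.647
grip_force: 0.0
time: 12.35
ee_pos: [495.4, 225.7, 11.8]
tool_rot: [[-1.0, -0.015, 0.0], [-0.015, 1.0, 0.0], [-0.0, 0.0, -1.0]]
wrist_force: [-0.7, 0.9, 3.6]
grip_width: 0.317
grip_force: 30.0
```

```bash
python3 -m jog '0 0 0 0 0 -20 20;0 0 0 0 0 -45 20;0 0 0 0 0 -45 20;0 0 0 -18.7 -41.3 0 20;0 0 0 -18.7 -41.3 0 20;0 0 0 -18.7 -41.3 0 20;0 0 0 -18.7 -41.3 0 20;0 0 0.006 0 0 0 20;0 0 0 0 0 0 20;0 0 0 0 0 0 20'
python3 - <<'E'
from h import *
to(572.7,61.7,60,180.6)
b=get('scene'); a=get('top')
def crop(c,x,y,w,h,W,H): return cv2.resize(c['pixels'][y:y+h,x:x+w,::-1],(W,H),interpolation=cv2.INTER_CUBIC)
cv2.imwrite('pics/c4.png',np.hstack([crop(b,180,165,130,110,520,440),crop(a,236,115,70,110,280,440)]))
E
```

```text
time: 13.6
ee_pos: [572.4, 62.4, 122.1]
tool_rot: [[-1.0, -0.01, 0.0], [-0.01, 1.0, 0.0], [-0.0, 0.0, -1.0]]
wrist_force: [0.2, 0.3, -2.9]
grip_width: 0.317
grip_force: 30.0
t13.6 pos [572.4  62.4 122.1] phi -179.4 F [ 0.2  0.3 -2.9] w 29.5 gf 30.0
shift [-0.3 -0.7 62.1]
az -0.0
```

View pics/c4.png

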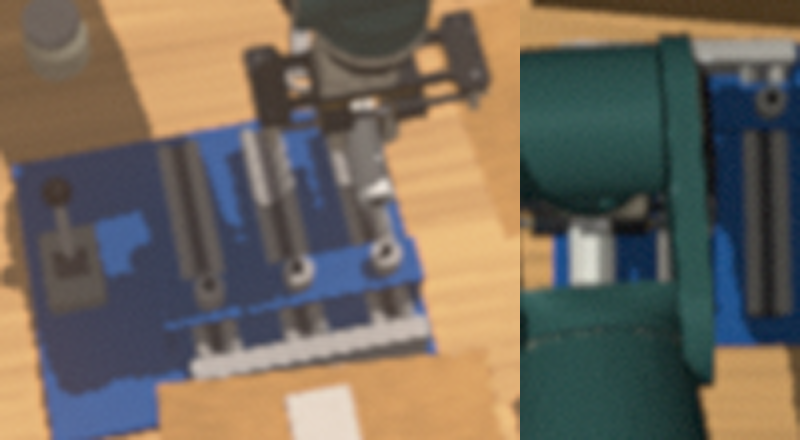

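The picture shows the rod in the hand above the left groove, scene crop (365,160), in line with gauge head (385,252). Lowering gently.

```bash
python3 -m jog '0 0 0 -0.3 -0.7 20 20;0 0 0 0 0 25 20;0 0 0 0 0 12 20;0 0 0 0 0 6 20;0 0 0 0 0 4 20;0 0 0 0 0 0 20;0 0 0 0 0 0 20'; python3 -m jog '0 0 0 0 0 2 20;0 0 0 0 0 1 20;0 0 0 0 0 1 20;0 0 0 0 0 0 20'; python3 -m jog '0 0 0 0 0 1 20;0 0 0 0 0 1 20;0 0 0 0 0 0 20'
```

```text
time: 14.58
ee_pos: [573.3, 60.9, 55.2]
tool_rot: [[-1.0, -0.009, 0.001], [-0.009, 1.0, 0.0], [-0.001, 0.0, -1.0]]
wrist_force: [-0.1, 0.1, -1.3]
grip_width: 0.317
grip_force: 30.0
time: 15.08
ee_pos: [572.9, 60.9, 50.5]
tool_rot: [[-1.0, -0.009, -0.0], [-0.009, 1.0, 0.0], [0.0, 0.0, -1.0]]
wrist_force: [-0.3, -0.4, -2.6]
grip_width: 0.317
grip_force: 30.0
time: 15.45
ee_pos: [573.2, 61.3, 49.3]
tool_rot: [[-1.0, -0.009, 0.001], [-0.009, 1.0, 0.001], [-0.001, 0.001, -1.0]]
wrist_force: [-1.3, 3.0, 5.0]
grip_width: 0.321
grip_force: 30.0
```

```bash
python3 -m jog '0 0 0 0 0 0 55;0 0 0 0 0 0 55;0 0 0 0 0 0 55;0 0 0 0 0 -10 55;0 0 0 0 0 -35 55;0 0 0 45 0 0 55;0 0 0 47 0 0 0;0 0 0 0 0 0 0;0 0 0 0 0 0 0;0 0 0 0 0 0 0'; python3 -m jog '0 0 0 0 0 25 0;0 0 0 0 0 17 0;0 0 0 0 0 0 0;0 0 0 0 0 0 0'
python3 - <<'E'
from h import *
to(500,61.5,51.5,180.6)
E
```

```text
time: 16.7
ee_pos: [481.7, 60.0, 93.8]
tool_rot: [[-1.0, -0.009, 0.0], [-0.009, 1.0, -0.0], [-0.0, -0.0, -1.0]]
wrist_force: [0.4, -0.7, -0.2]
grip_width: 0.211
grip_force: 0.0
time: 17.2
ee_pos: [481.4, 60.1, 52.2]
tool_rot: [[-1.0, -0.009, 0.0], [-0.009, 1.0, 0.0], [-0.0, 0.0, -1.0]]
wrist_force: [-0.3, 0.1, -0.2]
grip_width: 0.006
grip_force: 0.0
t17.2 pos [481.4  60.1  52.2] phi -179.5 F [-0.3  0.1 -0.2] w 0.6 gf 0.0
shift [-18.6   1.3   0.7]
az -0.001
```

```bash
python3 -m jog '0 0 0 -5 1.3 0 0;0 0 0 -5 0 0 0;0 0 0 -4 0 0 0;0 0 0 -2 0 0 0;0 0 0 -2 0 0 0'|grep -E 'pos|force'; for i in 1; do python3 -m jog '0 0 0 -2 0 0 0;0 0 0 -2 0 0 0;0 0 0 -2 0 0 0'; done|grep -E 'pos|force';  python3 -m jog '0 0 0 -2 0 0 0;0 0 0 -2 0 0 0;0 0 0 -2 0 0 0'|grep -E 'pos|force'
```

```text
ee_pos: [499.1, 61.5, 51.6]
wrist_force: [-0.0, 0.5, -0.1]
grip_force: 0.0
ee_pos: [505.0, 61.6, 51.6]
wrist_force: [-3.4, 1.1, 1.4]
grip_force: 1.2
ee_pos: [511.0, 61.7, 51.6]
wrist_force: [-2.3, 1.1, 0.7]
grip_force: 1.2
```

```bash
python3 -m jog '0 0 0 -4 0 0 0;0 0 0 -4 0 0 0;0 0 0 -4 0 0 0;0 0 0 -4 0 0 0;0 0 0 -4 0 0 0;0 0 0 -4 0 0 0;0 0 0 -4 0 0 0;0 0 0 -4 0 0 0;0 0 0 -4 0 0 0'|grep -E 'pos|force'; python3 -m jog '0 0 0 -4 0 0 0;0 0 0 -4 0 0 0;0 0 0 -4 0 0 0;0 0 0 -4 0 0 0;0 0 0 -3 0 0 0;0 0 0 -2 0 0 0;0 0 0 -1 0 0 0'|grep -E 'pos|force';  python3 -m jog '0 0 0 -1 0 0 0;0 0 0 -1 0 0 0'|grep -E 'pos|force'
```

```text
ee_pos: [547.2, 62.0, 51.7]
wrist_force: [-1.3, 0.5, 0.3]
grip_force: 0.8
ee_pos: [569.0, 62.2, 51.6]
wrist_force: [-2.2, 1.7, -0.3]
grip_force: 0.7
ee_pos: [571.0, 62.2, 51.6]
wrist_force: [-1.2, 0.4, -0.2]
grip_force: 0.6
```

```bash
for k in a; do python3 -m jog '0 0 0 -1 0 0 0;0 0 0 -1 0 0 0'|grep -E 'pos|wrist_f'; done; python3 -m jog '0 0 0 -1 0 0 0;0 0 0 -0.5 0 0 0'|grep -E 'pos|wrist_f';python3 -m jog '0 0 0 -0.5 0 0 0;0 0 0 -0.5 0 0 0'|grep -E 'pos|wrist_f'; python3 -m jog '0 0 0 -0.5 0 0 0;0 0 0 -0.5 0 0 0'|grep -E 'pos|wrist_f'
```

```text
ee_pos: [573.0, 62.2, 51.7]
wrist_force: [-1.3, 1.0, -0.6]
ee_pos: [574.5, 62.2, 51.7]
wrist_force: [-1.0, 1.1, 0.8]
ee_pos: [575.5, 62.2, 51.7]
wrist_force: [-0.8, 1.3, -0.6]
ee_pos: [576.5, 62.3, 51.6]
wrist_force: [-1.8, 0.3, 0.9]
```

```bash
python3 -m jog '0 0 0 -1 0 0 0;0 0 0 -1 0 0 0;0 0 0 -1 0 0 0;0 0 0 -1 0 0 0'|grep -E 'pos|wrist_f'; python3 -m jog '0 0 0 -0.5 0 0 0;0 0 0 -0.5 0 0 0'|grep -E 'pos|wrist_f';python3 -m jog '0 0 0 -0.5 0 0 0;0 0 0 -0.5 0 0 0'|grep -E 'pos|wrist_f'; python3 -m jog '0 0 0 -0.5 0 0 0;0 0 0 -0.5 0 0 0'|grep -E 'pos|wrist_f'; python3 -m jog '0 0 0 -0.5 0 0 0;0 0 0 -0.5 0 0 0'|grep -E 'pos|wrist_f'
```

```text
ee_pos: [580.5, 62.3, 51.6]
wrist_force: [-0.8, 0.2, 0.1]
ee_pos: [581.5, 62.3, 51.6]
wrist_force: [-1.7, 0.7, -0.3]
ee_pos: [582.5, 62.3, 51.7]
wrist_force: [-1.4, 0.7, 1.1]
ee_pos: [583.5, 62.3, 51.7]
wrist_force: [-2.1, 1.4, 1.4]
ee_pos: [584.5, 62.3, 51.7]
wrist_force: [-2.6, 1.9, -0.1]
```

```bash
python3 -m jog '0 0 0 -0.5 0 0 0;0 0 0 -0.5 0 0 0'|grep -E 'pos|wrist_f'; python3 -m jog '0 0 0 -0.5 0 0 0'|grep -E 'pos|wrist_f';python3 -m jog '0 0 0 -0.5 0 0 0'|grep -E 'pos|wrist_f'; python3 -m jog '0 0 0 -0.5 0 0 0'|grep -E 'pos|wrist_f'; python3 -m jog '0 0 0 -0.5 0 0 0'|grep -E 'pos|wrist_f'
```

```text
ee_pos: [585.4, 62.3, 51.7]
wrist_force: [-4.5, 2.3, 1.5]
ee_pos: [585.4, 62.4, 51.6]
wrist_force: [-9.7, 2.5, 3.3]
ee_pos: [585.5, 62.5, 51.5]
wrist_force: [-14.0, 1.7, 6.7]
ee_pos: [585.5, 62.5, 51.5]
wrist_force: [-19.1, 1.9, 9.8]
ee_pos: [585.5, 62.4, 51.5]
wrist_force: [-24.1, 0.9, 13.7]
```

The rod is home: 585.4 mm, with force rising against the stop up to 24 N. Back off and go for the second rod.

```bash
python3 -m jog '0 0 0 2.5 0 0 0;0 0 0 5 0 0 0;0 0 0 0 0 -20 0;0 0 0 0 0 -45 0;0 0 0 0 0 -30 60;0 0 0 15.7 43.1 0 60;0 0 0 15.7 43.1 0 60;0 0 0 15.7 43.1 0 60;0 0 0 15.7 43.1 0 60;0 0 0 15.7 43.1 0 60' >/dev/null; python3 -m jog '0 0 0.148 14 43.1 0 60;0 0 0 0 0 0 60;0 0 0 0 0 0 60'
python3 - <<'E'
from h import *
to(484,320,11.5,172)
a=get('top');b=get('scene')
def crop(c,x,y,w,h,W,H): return cv2.resize(c['pixels'][y:y+h,x:x+w,::-1],(W,H),interpolation=cv2.INTER_CUBIC)
cv2.imwrite('pics/c5.png',np.vstack([np.hstack([crop(b,180,165,130,90,520,360),crop(a,236,115,70,90,280,360)]),np.hstack([crop(a,350,175,100,60,400,240),crop(b,290,140,100,60,400,240)])]))
E
```

```text
time: 25.7
ee_pos: [485.4, 319.8, 147.7]
tool_rot: [[-0.991, 0.136, 0.001], [0.136, 0.991, 0.0], [-0.001, 0.0, -1.0]]
wrist_force: [-0.6, -0.4, -0.6]
grip_width: 0.645
grip_force: 0.0
t25.7 pos [485.4 319.8 147.7] phi 172.2 F [-0.6 -0.4 -0.6] w 60.0 gf 0.0
shift [  1.5  -0.  136.2]
az 0.003
```

View pics/c5.png

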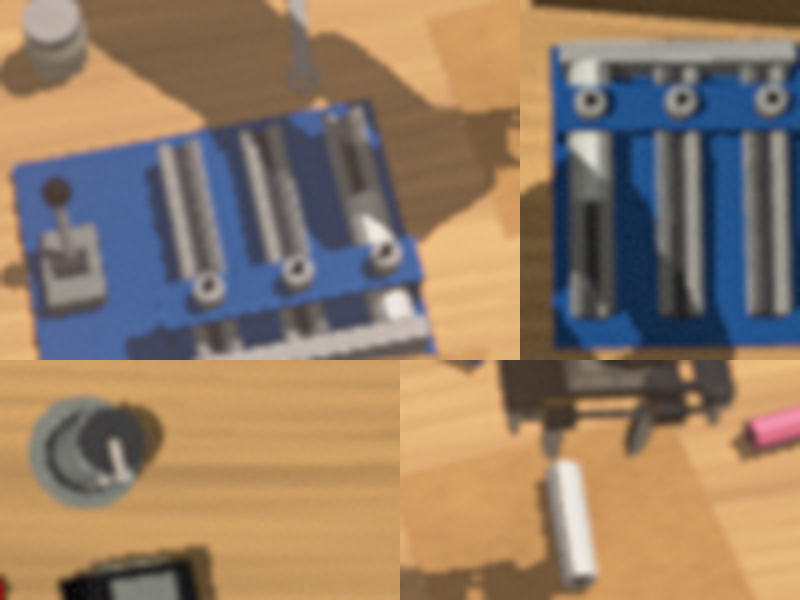

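The first rod is home under the bridge, top part (590,70), the canister is unchanged (85,450), and the second rod is at (570,520) below the fingers. Grasping it.

```bash
python3 -m jog '0 0 0 1.5 0 30 60;0 0 0 0 0 45 60;0 0 0 0 0 35 60;0 0 0 0 0 16 60;0 0 0 0 0 10 60;0 0 0 0 0 0 60;0 0 0 0 0 0 20;0 0 0 0 0 0 20;0 0 0 0 0 0 20;0 0 0 0 0 0 20'; python3 -m jog '0 0 0 0 0 0 20;0 0 0 0 0 0 20;0 0 0 0 0 -20 20;0 0 0 0 0 -45 20;0 0 0 0 0 -45 20;0 0 -0.15 0 0 0 20;0 0 0 0 0 0 20;0 0 0 0 0 0 20'
python3 - <<'E'
from h import *
to(573.5,-13.0,122,180.6)
E
```

```text
time: 27.05
ee_pos: [483.7, 320.4, 11.1]
tool_rot: [[-0.99, 0.138, 0.001], [0.138, 0.99, 0.001], [-0.0, 0.001, -1.0]]
wrist_force: [-0.8, 1.4, 2.6]
grip_width: 0.32
grip_force: 30.0
time: 28.05
ee_pos: [483.3, 320.0, 120.3]
tool_rot: [[-1.0, -0.008, -0.001], [-0.008, 1.0, -0.001], [0.001, -0.001, -1.0]]
wrist_force: [-0.7, 0.3, -2.8]
grip_width: 0.314
grip_force: 30.0
t28.1 pos [483.3 320.  120.3] phi -179.5 F [-0.7  0.3 -2.8] w 29.2 gf 30.0
shift [ -87.6 -333.7   -1.6]
az -0.002
```

```bash
python3 -m jog '0 0 0 -11 -41.7 0 20;0 0 0 -11 -41.7 0 20;0 0 0 -11 -41.7 0 20;0 0 0 -11 -41.7 0 20;0 0 0 -11 -41.7 0 20;0 0 0 -11 -41.7 0 20;0 0 0 -11 -41.7 0 20;0 0 0 -10.6 -41.8 0 20;0 0 0 0 0 0 20;0 0 0 0 0 0 20'; python3 -m jog '0 0 0 0 0 20 20;0 0 0 0 0 25 20;0 0 0 0 0 12 20;0 0 0 0 0 6 20;0 0 0 0 0 3 20;0 0 0 0 0 0 20'; python3 -m jog '0 0 0 0 0 2 20;0 0 0 0 0 1 20;0 0 0 0 0 1 20;0 0 0 0 0 0 20';python3 -m jog '0 0 0 0 0 1 20;0 0 0 0 0 1 20;0 0 0 0 0 0 20'
```

```text
time: 29.3
ee_pos: [574.6, -12.3, 120.1]
tool_rot: [[-1.0, -0.009, -0.001], [-0.009, 1.0, 0.0], [0.001, 0.0, -1.0]]
wrist_force: [-0.7, 0.8, -3.3]
grip_width: 0.319
grip_force: 30.0
time: 30.05
ee_pos: [575.1, -12.5, 55.0]
tool_rot: [[-1.0, -0.011, 0.0], [-0.011, 1.0, -0.0], [-0.0, -0.0, -1.0]]
wrist_force: [-0.2, -0.2, -1.7]
grip_width: 0.319
grip_force: 30.0
time: 30.55
ee_pos: [574.9, -12.5, 50.6]
tool_rot: [[-1.0, -0.011, -0.0], [-0.011, 1.0, 0.0], [0.0, 0.0, -1.0]]
wrist_force: [0.2, 0.2, -2.6]
grip_width: 0.319
grip_force: 30.0
time: 30.92
ee_pos: [575.0, -12.6, 48.7]
tool_rot: [[-1.0, -0.011, 0.0], [-0.011, 1.0, -0.0], [-0.0, -0.0, -1.0]]
wrist_force: [-0.1, -0.9, -1.6]
grip_width: 0.32
grip_force: 30.0
```

```bash
python3 -m jog '0 0 0 0 0 0.7 20;0 0 0 0 0 0 20'|grep -E 'pos|wrist_f'; python3 -m jog '0 0 0 0 0 0.5 20;0 0 0 0 0 0 20'|grep -E 'pos|wrist_f'; python3 -m jog '0 0 0 0 0 0 55;0 0 0 0 0 0 55;0 0 0 0 0 0 55;0 0 0 0 0 -10 55;0 0 0 0 0 -35 55;0 0 0 45 0 0 55;0 0 0 48 0 0 0;0 0 0 0 0 0 0;0 0 0 0 0 0 0;0 0 0 0 0 0 0'>/dev/null; python3 -m jog '0 0 0 0 0 25 0;0 0 0 0 0 16 0;0 0 0 0 0 0 0;0 0 0 0 0 0 0'
python3 - <<'E'
from h import *
to(500,-13,51.5,180.6)
E
```

```text
ee_pos: [575.1, -12.8, 48.4]
wrist_force: [-2.6, -4.1, 5.4]
ee_pos: [575.2, -12.9, 48.3]
wrist_force: [-2.6, -5.4, 8.0]
time: 33.17
ee_pos: [482.3, -13.5, 52.0]
tool_rot: [[-1.0, -0.011, 0.0], [-0.011, 1.0, -0.0], [-0.0, -0.0, -1.0]]
wrist_force: [-1.0, -0.2, -0.8]
grip_width: 0.003
grip_force: 0.0
t33.2 pos [482.3 -13.5  52. ] phi -179.4 F [-1.  -0.2 -0.8] w 0.3 gf 0.0
shift [-17.7   0.3   0.5]
az 0.001
```

```bash
python3 -m jog '0 0 0 -5 0.3 0 0;0 0 0 -5 0 0 0;0 0 0 -4 0 0 0;0 0 0 -3 0 0 0;0 0 0 -2 0 0 0;0 0 0 -2 0 0 0;0 0 0 -2 0 0 0'|grep -E 'pos|wrist_f'; python3 -m jog '0 0 0 -2 0 0 0;0 0 0 -2 0 0 0;0 0 0 -2 0 0 0;0 0 0 -2 0 0 0'|grep -E 'pos|wrist_f';  python3 -m jog '0 0 0 -4 0 0 0;0 0 0 -4 0 0 0;0 0 0 -4 0 0 0;0 0 0 -4 0 0 0;0 0 0 -4 0 0 0;0 0 0 -4 0 0 0;0 0 0 -4 0 0 0;0 0 0 -4 0 0 0;0 0 0 -4 0 0 0'|grep -E 'pos|wrist_f'; python3 -m jog '0 0 0 -4 0 0 0;0 0 0 -4 0 0 0;0 0 0 -3 0 0 0;0 0 0 -2 0 0 0;0 0 0 -1 0 0 0'|grep -E 'pos|wrist_f'
```

```text
ee_pos: [505.0, -13.0, 51.5]
wrist_force: [0.3, 0.5, -0.1]
ee_pos: [513.0, -12.8, 51.4]
wrist_force: [-3.5, -0.2, 1.9]
ee_pos: [549.2, -12.5, 51.4]
wrist_force: [-2.3, 1.5, 0.2]
ee_pos: [563.0, -12.3, 51.4]
wrist_force: [-2.4, 1.5, 0.6]
```

```bash
python3 -m jog '0 0 0 -2 0 0 0;0 0 0 -2 0 0 0;0 0 0 -2 0 0 0;0 0 0 -2 0 0 0;0 0 0 -2 0 0 0;0 0 0 -2 0 0 0;0 0 0 -2 0 0 0;0 0 0 -2 0 0 0;0 0 0 -1 0 0 0'|grep -E 'pos|wrist_f'; python3 -m jog '0 0 0 -1 0 0 0;0 0 0 -0.5 0 0 0'|grep -E 'pos|wrist_f'; python3 -m jog '0 0 0 -0.5 0 0 0;0 0 0 -0.5 0 0 0'|grep -E 'pos|wrist_f'; python3 -m jog '0 0 0 -0.5 0 0 0'|grep -E 'pos|wrist_f'; python3 -m jog '0 0 0 -0.5 0 0 0'|grep -E 'pos|wrist_f'
```

```text
ee_pos: [580.0, -12.1, 51.4]
wrist_force: [-2.2, 2.0, 0.6]
ee_pos: [581.5, -12.1, 51.5]
wrist_force: [-2.7, 1.9, 0.2]
ee_pos: [582.5, -12.1, 51.5]
wrist_force: [-2.7, 1.1, 1.7]
ee_pos: [582.9, -12.1, 51.5]
wrist_force: [-2.3, 1.9, 0.7]
ee_pos: [583.5, -12.1, 51.5]
wrist_force: [-1.7, 2.0, 0.5]
```

```bash
python3 -m jog '0 0 0 -0.5 0 0 0;0 0 0 -0.5 0 0 0;0 0 0 -0.5 0 0 0'|grep -E 'pos|wrist_f'; python3 -m jog '0 0 0 -0.5 0 0 0;0 0 0 -0.5 0 0 0'|grep -E 'pos|wrist_f'; python3 -m jog '0 0 0 -0.5 0 0 0'|grep -E 'pos|wrist_f'; python3 -m jog '0 0 0 -0.5 0 0 0'|grep -E 'pos|wrist_f'
```

```text
ee_pos: [585.0, -12.0, 51.5]
wrist_force: [-2.5, 2.7, -0.7]
ee_pos: [586.0, -12.1, 51.5]
wrist_force: [-1.8, 1.8, 0.3]
ee_pos: [586.4, -12.0, 51.4]
wrist_force: [-2.0, 1.9, 0.3]
ee_pos: [586.7, -12.0, 51.4]
wrist_force: [-6.9, 2.2, 2.9]
```

```bash
python3 -m jog '0 0 0 -0.5 0 0 0'|grep -E 'pos|wrist_f'; python3 -m jog '0 0 0 -0.5 0 0 0'|grep -E 'pos|wrist_f'; python3 -m jog '0 0 0 2.5 0 0 0;0 0 0 6 0 0 0;0 0 0 0 0 -20 0;0 0 0 0 0 -45 0;0 0 0 0 0 -43 0;0 0 0 13.2 -37.2 0 0;0 0 0 13.2 -37.2 0 0;0 0 0 13.2 -37.2 0 0;0 0 0 13.2 -37.2 0 0;0 0 0 13.2 -37.2 0 0'>/dev/null
python3 -m jog '0 0 0 0 0 0 0;0 0 0 0 0 0 0'|grep -E 'pos'
python3 - <<'E'
from h import *
to(520,-198.5,93,180.6)
a=get('top');b=get('scene')
def crop(c,x,y,w,h,W,H): return cv2.resize(c['pixels'][y:y+h,x:x+w,::-1],(W,H),interpolation=cv2.INTER_CUBIC)
cv2.imwrite('pics/c6.png',np.vstack([np.hstack([crop(b,180,165,130,90,520,360),crop(a,236,115,70,90,280,360)]),np.hstack([crop(a,350,175,100,60,400,240),crop(b,120,165,100,60,400,240)])]))
E
```

```text
ee_pos: [586.8, -12.0, 51.4]
wrist_force: [-11.8, 2.8, 6.0]
ee_pos: [586.8, -12.0, 51.4]
wrist_force: [-17.5, 2.5, 8.7]
ee_pos: [515.8, -198.7, 160.5]
t40.8 pos [ 515.8 -198.7  160.5] phi -179.4 F [-1.2  1.1  0.3] w 0.6 gf 0.0
shift [-4.2  0.1 67.5]
az 0.0
```

View pics/c6.png

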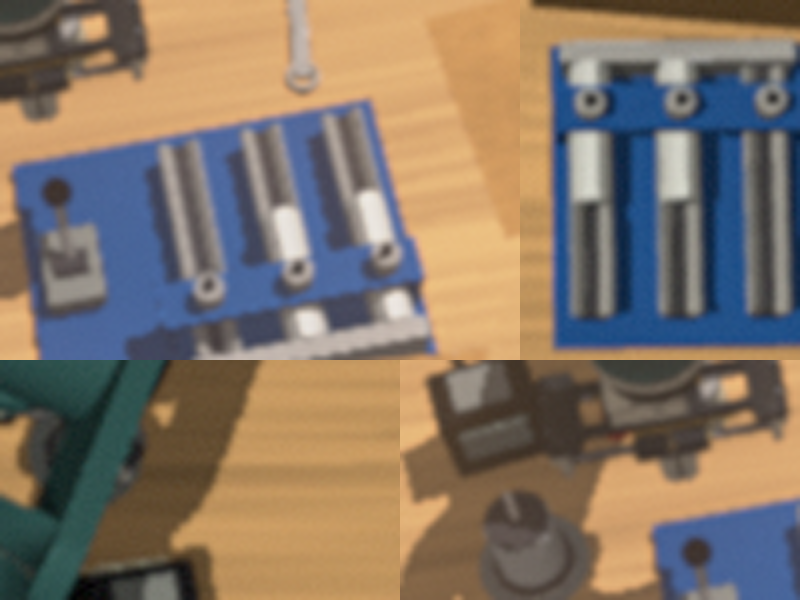

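Both rods are home, top part (590,165) and (678,165) with equal rear ends, and the canister is unmoved in the scene part (516,515). The lever ball is at (56,192), ahead of the fingers (40,105). Throwing the lever.

```bash
python3 -m jog '0 0 0 0 0 35 0;0 0 0 0 0 32 0;0 0 0 0 0 0 0;0 0 0 -8 0 0 0;0 0 0 -6 0 0 0;0 0 0 -5 0 0 0;0 0 0 -5 0 0 0;0 0 0 -5 0 0 0'|grep -E 'pos|wrist_f'; python3 -m jog '0 0 0 -5 0 0 0;0 0 0 -5 0 0 0;0 0 0 -5 0 0 0;0 0 0 -5 0 0 0;0 0 0 -5 0 0 0;0 0 0 -5 0 0 0;0 0 0 -5 0 0 0;0 0 0 -5 0 0 0;0 0 0 -5 0 0 0'|grep -E 'pos|wrist_f';  python3 -m jog '0 0 0 -4 0 0 0;0 0 0 -3 0 0 0;0 0 0 -2 0 0 0;0 0 0 -2 0 0 0;0 0 0 -1 0 0 0;0 0 0 -1 0 0 0'|grep -E 'pos|wrist_f'
```

```text
ee_pos: [544.7, -198.6, 92.6]
wrist_force: [-2.0, 0.4, 1.8]
ee_pos: [589.9, -198.0, 92.5]
wrist_force: [0.2, 0.0, 0.7]
ee_pos: [602.5, -197.9, 92.5]
wrist_force: [-1.1, 0.5, -0.7]
```

```bash
python3 -m jog '0 0 0 -2 0 0 0;0 0 0 -2 0 0 0;0 0 0 -1 0 0 0;0 0 0 -1 0 0 0;0 0 0 -1 0 0 0'|grep -E 'pos|wrist_f'; python3 -m jog '0 0 0 -1 0 0 0;0 0 0 -1 0 0 0'|grep -E 'pos|wrist_f'; python3 -m jog '0 0 0 -1 0 0 0'|grep -E 'pos|wrist_f'; python3 -m jog '0 0 0 -1 0 0 0'|grep -E 'pos|wrist_f'; python3 -m jog '0 0 0 -1 0 0 0'|grep -E 'pos|wrist_f'
```

```text
ee_pos: [609.6, -197.8, 92.4]
wrist_force: [-0.9, 0.1, -0.6]
ee_pos: [611.5, -197.8, 92.4]
wrist_force: [-0.3, 0.3, -0.7]
ee_pos: [612.6, -197.8, 92.4]
wrist_force: [-0.7, 0.3, -0.2]
ee_pos: [613.6, -197.7, 92.4]
wrist_force: [-1.5, 0.1, -0.8]
ee_pos: [614.6, -197.7, 92.5]
wrist_force: [-0.9, -0.1, -0.8]
```

```bash
python3 -m jog '0 0 0 -1 0 0 0;0 0 0 -1 0 0 0'|grep -E 'pos|wrist_f'; python3 -m jog '0 0 0 -1 0 0 0'|grep -E 'pos|wrist_f'; python3 -m jog '0 0 0 -1 0 0 0'|grep -E 'pos|wrist_f'; python3 -m jog '0 0 0 -0.7 0 0 0'|grep -E 'pos|wrist_f'; python3 -m jog '0 0 0 -0.7 0 0 0'|grep -E 'pos|wrist_f'
```

```text
ee_pos: [616.0, -197.8, 92.3]
wrist_force: [-9.7, 0.2, 1.4]
ee_pos: [616.3, -197.8, 92.2]
wrist_force: [-17.2, 0.3, 4.3]
ee_pos: [616.5, -197.8, 92.1]
wrist_force: [-25.5, 0.8, 8.4]
ee_pos: [616.7, -197.8, 92.1]
wrist_force: [-28.9, 1.6, 10.2]
ee_pos: [616.9, -197.8, 92.1]
wrist_force: [-34.2, 2.2, 12.1]
```

The lever is against its end stop. Retract and check.

```bash
python3 -m jog '0 0 0 4 0 0 0;0 0 0 20 0 0 0;0 0 0 30 0 0 0;0 0 0 0 0 -40 0;0 0 0 0 0 -40 0;0 0 0 10 45 -10 0;0 0 0 10 45 -10 0;0 0 0 10 45 0 0;0 0 0 10 45 0 0;0 0 0 0 45 0 0'|grep pos;python3 -m jog '0 0 0 0 45 0 0;0 0 0 0 45 0 0;0 0 0 0 45 0 0;0 0 0 0 45 0 0;0 0 0 0 0 0 0;0 0 0 0 0 0 0'|grep pos
python3 - <<'E'
from h import *
st()
a=get('top');b=get('scene')
def crop(c,x,y,w,h,W,H): return cv2.resize(c['pixels'][y:y+h,x:x+w,::-1],(W,H),interpolation=cv2.INTER_CUBIC)
cv2.imwrite('pics/c7.png',np.vstack([crop(b,120,150,190,110,800,463),]))
cv2.imwrite('pics/c8.png',crop(a,236,100,210,157,800,598))
E
```

```text
ee_pos: [523.0, 27.6, 193.0]
ee_pos: [521.4, 206.0, 192.5]
t47.8 pos [521.4 206.  192.5] phi -179.3 F [-0.1 -0.6 -0.9] w 0.8 gf 0.0
```

View pics/c7.png

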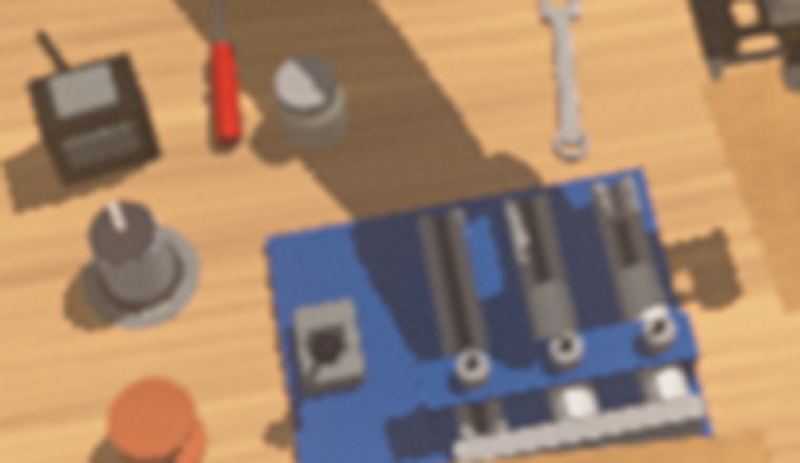

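View pics/c8.png

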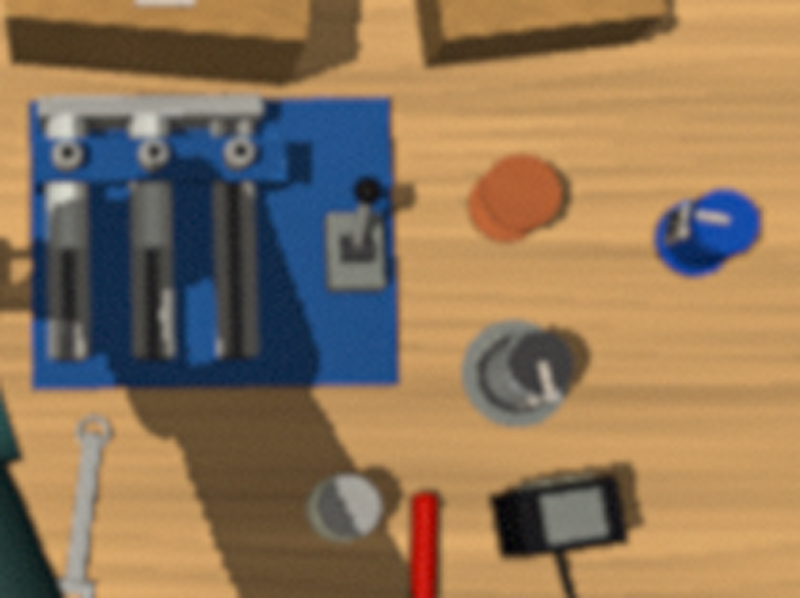

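Final views: canister concentric on its spot with the rib towards the scanner, top (518,372). Both rods are at the stop, and the lever ball is over towards it at (367,190).

```bash
python3 -c "
from bench import workorder
print(workorder.job_done())"
```

```text
the job is handed in; nothing more can be done
None
```

I handed the job in: in the last pictures the canister stands on its spot facing the scanner, both rods present rest against the stop, the lever is fully over, and no bystander looked moved.

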